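# Flip the stock tags to match the bins

## Robot

A 7-joint arm with a two-finger parallel gripper is mounted at the origin on a cart in front of the work surface, level with it; the furniture and walls round the work are solid. World frame = base frame: x ahead of the robot, y to its left, z up, the work surface at z = 0. Lengths are in m, angles in rad, forces in N, time in s.
With the tool pointing down it reaches from about 0.4 to 0.85 m from the base axis. Payload 10.4 kg.
Tool frame: the origin (TCP) lies midway between the tips of the shut fingers; the grasp point (between the pads) lies 19 mm behind it; z points along the fingers, y is the line along which they close (so a half turn about z gives the same grasp; the last joint's range is limited). The gripper opens to 87 mm and grips with 3 to 60 N. Pads are 19 mm wide; open, the fingers measure 117 mm over their backs; the gripper's body (75 mm by 190 mm) begins 51 mm behind the grasp point.
Start: joints at [-0.023, 0.332, -0.065, 1.46, 0.022, 1.35, -0.088], TCP at [0.625, 0, 0.223] pointing down, gripper open.
Joint ranges: [-2.6, 2.6], [-0.5, 2.12], [-1.47, 1.34], [0.16, 2.42], [-1.27, 4.41], [0.06, 2.06], [-2.6, 2.6]. Speed limits (rad/s): [2.22, 2.22, 2.79, 2.79, 3.14, 3.14, 3.14].

## Interface

Orientations are given as a unit quaternion [x, y, z, w].
In Python, from bench import r gives the robot as it stands.
- The arm moves only by the tool arm_command, never from a script. Its argument "moves" is one flat list of numbers, 4 for each row, row after row: the shift along the tool's x, y, z in cm, then the turn about the tool's z in degrees. A call has 1 to 12 rows; each row shifts and turns the commanded pose from where the row before left it, along the tool's axes as they then stand; what a row does not reach is not made up. A row lasts 1/12 s, in which the tool goes at most 41.7 mm and 7.16 degrees, less where a joint would pass 70% of its speed; a pose out of reach is approached as far as the arm can. A call with a gripper value outside its range is refused whole. "fingers" is the opening in per cent of the stroke, from 0 (shut) to 100 (fully open), set as the call begins (left out, the last holds). The fingers move at their own pace and stop on an object; "squeeze" is the grip in N (left out, the last holds). Time passes only in rows, so rows that do not move let the fingers close. It gives the time, the measured TCP pose, the force, the opening and the grip force at its end, in the units of the state.
- r.read_state(): the state, without advancing time (a new reading comes with each control period).
- r.camera(name): name is "scene" or "side" or "wrist"; returns the picture (420x560x3 uint8, red, green, blue); there is no depth.
- r.camera_info(name): a dict with "fx", "fy", "cx", "cy" (pixels), "origin" and "attitude" of the camera in the world. Camera axes: x right, y up, looking along -z (the intrinsics and any distortion apply to the point x, -y, -z); pixel columns grow to the right and rows downward; lengths in m; the calibration is good to about 2 mm. A picture is of the moment at which its call begins: read the wrist's pose just before it. camera_info takes no time and is no camera call; for the wrist camera it gives the pose at the moment of the call.
- r.close_job(): hands the job in; it is judged then, once.
The state is a dict: "time": time; "joint_positions": joint angles; "joint_vel": joint speeds; "joint_torque": joint torques, N m; "ee_pos": TCP position; "eef_rot": TCP orientation; "ft_force": force on the tool from outside, world axes, zero at the start; "torque": the same for the moment, N m; "width": finger opening in m; "grip_force": force on a finger pad.
Only numpy, scipy, OpenCV 4.12 (cv2) and the standard library are available. Lean on these libraries where they do the work, as an engineer would, in place of code of your own. Each camera call takes 0.05 s, during which the arm holds its last target. There are 200 camera calls.

## Task

Each bin on the stock board has a white hinged tag in front of it. Push tags over with a fingertip until every bin with a fan impeller in it has its tag showing the round disc (leaning back, away from you) and any empty bin has its tag showing the bar (tipped towards you), all resting at their stops. Do not pick up or shift the bins, the impellers or the other things lying about.

Things in the scene. Friction and masses are not known exactly. Their poses are not given: they have to be found in the camera images.
- board: the stock board: a fixed grey-painted plate 228 x 316 mm on feet, its top 16 mm above the origin; its x axis points from the tag row to the bins (away from the robot), y along the row. Four bays side by side at y = +114, +38, -38, -114 mm, each with a tag in front (x = 0) and a bin behind it (x = 105 mm)
- tag_a: a fixed dark steel hinge bracket on the board's plate (36 x 56 mm, ears 19 mm high) that carries one tag; origin under it on the plate's top, axes as the board's. The hinge pin lies along y, 14 mm above the origin. Which bracket stands at which bay changes
- flag_a (a joint): lean (rad) of the white tag on tag_a: 42 mm wide, 45 mm long from the pin, 4 mm thick; 0 upright. +0.85: leans away from the robot on its rear stop, showing a raised round disc (full); -0.85: leans to the robot, showing a raised bar (empty). At a stop its free edge is 44 mm above the plate and 34 mm beyond the pin. Turns easily; pushed past upright, it drops to the other stop
- bay_a (a point): point on the plate 105 mm behind the pin of bracket tag_a: the middle of the bay to which this tag belongs
- tag_b: a fixed dark steel hinge bracket on the board's plate (36 x 56 mm, ears 19 mm high) that carries one tag; origin under it on the plate's top, axes as the board's. The hinge pin lies along y, 14 mm above the origin. Which bracket stands at which bay changes
- flag_b (a joint): lean (rad) of the white tag on tag_b: 42 mm wide, 45 mm long from the pin, 4 mm thick; 0 upright. +0.85: leans away from the robot on its rear stop, showing a raised round disc (full); -0.85: leans to the robot, showing a raised bar (empty). At a stop its free edge is 44 mm above the plate and 34 mm beyond the pin. Turns easily; pushed past upright, it drops to the other stop
- bay_b (a point): point on the plate 105 mm behind the pin of bracket tag_b: the middle of the bay to which this tag belongs
- tag_c: a fixed dark steel hinge bracket on the board's plate (36 x 56 mm, ears 19 mm high) that carries one tag; origin under it on the plate's top, axes as the board's. The hinge pin lies along y, 14 mm above the origin. Which bracket stands at which bay changes
- flag_c (a joint): lean (rad) of the white tag on tag_c: 42 mm wide, 45 mm long from the pin, 4 mm thick; 0 upright. +0.85: leans away from the robot on its rear stop, showing a raised round disc (full); -0.85: leans to the robot, showing a raised bar (empty). At a stop its free edge is 44 mm above the plate and 34 mm beyond the pin. Turns easily; pushed past upright, it drops to the other stop
- bay_c (a point): point on the plate 105 mm behind the pin of bracket tag_c: the middle of the bay to which this tag belongs
- tag_d: a fixed dark steel hinge bracket on the board's plate (36 x 56 mm, ears 19 mm high) that carries one tag; origin under it on the plate's top, axes as the board's. The hinge pin lies along y, 14 mm above the origin. Which bracket stands at which bay changes
- flag_d (a joint): lean (rad) of the white tag on tag_d: 42 mm wide, 45 mm long from the pin, 4 mm thick; 0 upright. +0.85: leans away from the robot on its rear stop, showing a raised round disc (full); -0.85: leans to the robot, showing a raised bar (empty). At a stop its free edge is 44 mm above the plate and 34 mm beyond the pin. Turns easily; pushed past upright, it drops to the other stop
- bay_d (a point): point on the plate 105 mm behind the pin of bracket tag_d: the middle of the bay to which this tag belongs
- bin_1: a loose open grey plastic bin, 66 x 66 x 24 mm, walls 3 mm, standing in one of the bays; origin at the centre of its underside. It is full when an impeller lies in it, else empty; which bin stands where changes
- bin_2: a loose open grey plastic bin, 66 x 66 x 24 mm, walls 3 mm, standing in one of the bays; origin at the centre of its underside. It is full when an impeller lies in it, else empty; which bin stands where changes
- bin_3: a loose open grey plastic bin, 66 x 66 x 24 mm, walls 3 mm, standing in one of the bays; origin at the centre of its underside. It is full when an impeller lies in it, else empty; which bin stands where changes
- bin_4: a loose open grey plastic bin, 66 x 66 x 24 mm, walls 3 mm, standing in one of the bays; origin at the centre of its underside. It is full when an impeller lies in it, else empty; which bin stands where changes
- impeller_1: a loose black fan impeller, 55 mm across, 20 mm high, lying in one of the bins; origin at the centre of its underside
- impeller_2: a loose black fan impeller, 55 mm across, 20 mm high, lying in one of the bins; origin at the centre of its underside
- impeller_3: a loose black fan impeller, 55 mm across, 20 mm high, lying in one of the bins; origin at the centre of its underside
- gap_gauge: a loose folded feeler gauge, 18 x 100 x 10 mm, lying on the plate behind the bins; origin under its centre; bystander
- ref_weight: a loose brass reference weight with a knob, 28 mm across, 42 mm high, standing on the plate behind the bins; origin under its centre; bystander
- marker: a loose white marker pen with a black cap, 17 x 135 x 16 mm, lying on the bench to the right of the board; origin under its centre; bystander

How it is judged:
By the outcome, as a careful person would: the job done as asked, in the order asked, and still so for the second after the job is handed in, with the robot touching nothing.
It also fails if it takes over 56 s, if anything falls off the work surface, if the arm or the gripper's body presses on something with over 40 N, if the wrist force passes 120 N, or if a joint passes its speed limit or range.

## Working session

There is one attempt and no reset: what is moved stays moved. The work goes in short steps, Python scripts to look and compute and a tool call to move; the robot and the scene stay as the last step left them, time stands still between calls to the robot, and variables do not carry over. Pictures are saved under pics/ and viewed, at most 10 in all, crops included, and the job is handed in when it is done.

Besides the shell and the picture viewer there is one more tool, called after "Emit:" in YAML: its name, and indented under it one key for each argument. arm_command: Moves the arm, as the interface text tells. Its arguments: {"type":"object","properties":{"moves":{"type":"array"},"fingers":{"type":"number"},"squeeze":{"type":"number"}},"required":["moves"]}

```bash
mkdir -p pics; python3 - <<'E'
from bench import r
import cv2
s=r.read_state();print(s['time'],s['ee_pos'],s['eef_rot'],s['width'])
for n in("scene","side"):
    im=r.camera(n);cv2.imwrite(f"pics/{n}0.png",im[:,:,::-1]);print(r.camera_info(n))
E
```

```text
0.0 [ 6.24623327e-01 -3.96557123e-06  2.21766133e-01] [ 7.07106032e-01  7.07107179e-01 -5.21352755e-04 -4.74629625e-04] 0.08711649019479878
{'fx': 450.63141674749085, 'fy': 450.63141674749085, 'cx': 285.9890393521794, 'cy': 218.967569304833, 'origin': array([ 0.24555024, -0.93193339,  0.59840215]), 'attitude': array([ 0.45947128, -0.1110475 , -0.20116471,  0.85795533])}
{'fx': 498.6903578610989, 'fy': 498.6903578610989, 'cx': 279.6011623063816, 'cy': 210.52572631471907, 'origin': array([0.33229899, 0.50296822, 0.67365367]), 'attitude': array([-0.08638477,  0.41628684,  0.88271429, -0.200146  ])}
```

View pics/scene0.png

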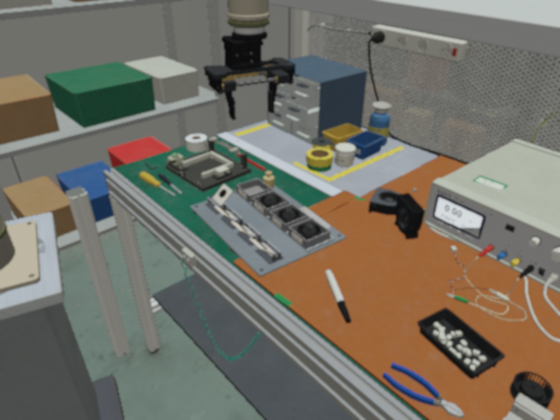

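View pics/side0.png

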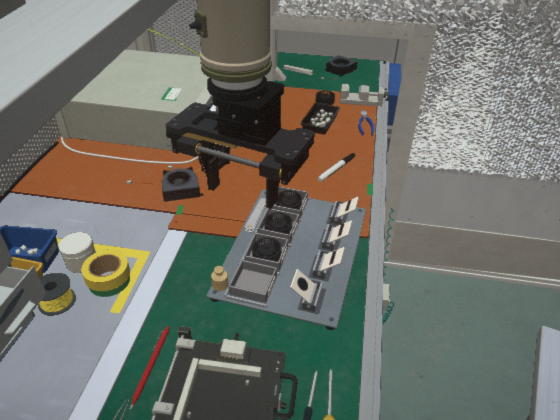

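Side view: the nearest bin (about 255,282, the robot's left) is empty. The other three hold impellers. The tag at (303,287) shows a dark disc, and the other three look different. I'll zoom in on both views.

```bash
python3 - <<'E'
import cv2,numpy as np
a=cv2.imread("pics/side0.png")[175:335,200:380]; b=cv2.imread("pics/scene0.png")[165:275,180:350]
a=cv2.resize(a,(400,356),interpolation=cv2.INTER_CUBIC);b=cv2.resize(b,(400,259),interpolation=cv2.INTER_CUBIC)
b=cv2.copyMakeBorder(b,0,97,0,0,cv2.BORDER_CONSTANT)
cv2.imwrite("pics/crop0.png",np.hstack([a,b]))
E
```

```text
(no output)
```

View pics/crop0.png

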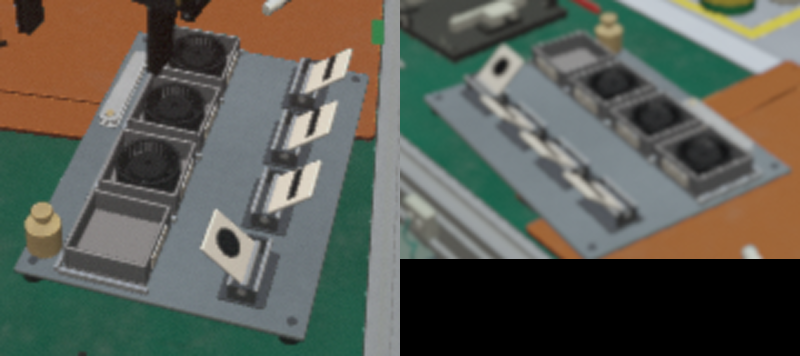

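Crop: the left robot-side tag (side px ~303,287) leans back with the disc, but its bin is empty. The other three (~330,260; 338,233; 346,210) lean to the robot showing bars, but their bins are full. So all four tags must flip. Next I'll measure the board and tags.

```bash
cat > h.py <<'E'
import numpy as np,cv2
from scipy.spatial.transform import Rotation as R
def ray(ci,u,v):
    d=R.from_quat(ci['attitude']).apply([(u-ci['cx'])/ci['fx'],-(v-ci['cy'])/ci['fy'],-1.]);return np.array(ci['origin']),d
def onz(ci,u,v,z):
    o,d=ray(ci,u,v);return o+d*(z-o[2])/d[2]
def proj(ci,p):
    c=R.from_quat(ci['attitude']).inv().apply(np.array(p)-ci['origin']);return ci['cx']+ci['fx']*c[0]/-c[2],ci['cy']-ci['fy']*c[1]/-c[2]
E
python3 - <<'E'
from bench import r
from h import *
np.set_printoptions(precision=4,suppress=True)
ci=r.camera_info("side");print({k for k in ci})
im=cv2.imread("pics/side0.png")
c=[onz(ci,*p,.016) for p in((207.6,296.5),(336.4,328),(365,208.8))]
print(c,np.linalg.norm(c[0]-c[1]),np.linalg.norm(c[1]-c[2]))
m=cv2.inRange(im,(150,165,175),(255,255,255));m[:, :280]=0;m[:,362:]=0;m[:190]=0;m[310:]=0
n,l,st,ce=cv2.connectedComponentsWithStats(m)
for i in range(1,n):
    if st[i,4]<60: continue
    cs=cv2.findContours((l==i).astype('uint8'),0,1)[0]
    q=cv2.approxPolyDP(cv2.convexHull(cs[0]),3,True)[:,0]
    print(st[i],q.tolist());
    for p in q: print('   ',p,onz(ci,*p,.030)[:2],onz(ci,*p,.060)[:2])
# scene corners
cs=r.camera_info("scene")
for p in((400+26,98),(400+190,255),(400+388,170)): 
    u=180+(p[0]-400)*170/400;v=165+p[1]*110/259; print('scene',onz(cs,u,v,.016))
E
```

```text
{'fx', 'fy', 'cy', 'cx', 'origin', 'attitude'}
[array([0.6736, 0.0436, 0.016 ]), array([0.4527, 0.0096, 0.016 ]), array([ 0.5038, -0.3019,  0.016 ])] 0.22351587925017044 0.31565069398353396
[337 197  21  19 159] [[357, 197], [354, 209], [337, 215], [341, 204]]
    [357 197] [ 0.5272 -0.3148] [ 0.5181 -0.2767]
    [354 209] [ 0.5201 -0.2742] [ 0.5113 -0.238 ]
    [337 215] [ 0.5447 -0.2411] [ 0.5348 -0.2064]
    [341 204] [ 0.5494 -0.2778] [ 0.5393 -0.2414]
[330 221  22  21 188] [[351, 221], [347, 234], [330, 241], [333, 228]]
    [351 221] [ 0.5134 -0.2359] [ 0.505  -0.2015]
    [347 234] [ 0.5079 -0.1962] [ 0.4997 -0.1636]
    [330 241] [ 0.5303 -0.1635] [ 0.5211 -0.1324]
    [333 228] [ 0.5382 -0.2007] [ 0.5286 -0.1679]
[320 247  24  23 229] [[343, 247], [338, 263], [320, 269], [325, 254]]
    [343 247] [ 0.5028 -0.1588] [ 0.4948 -0.128 ]
    [338 263] [ 0.4969 -0.1156] [ 0.4892 -0.0868]
    [320 269] [ 0.5206 -0.0876] [ 0.5118 -0.0601]
    [325 254] [ 0.5263 -0.1268] [ 0.5172 -0.0974]
[290 269  25  33 295] [[297, 269], [314, 284], [308, 301], [290, 286]]
    [297 269] [ 0.5573 -0.0697] [ 0.5468 -0.0431]
    [314 284] [ 0.5168 -0.0501] [ 0.5082 -0.0243]
    [308 301] [ 0.5116 -0.0109] [0.5033 0.0131]
    [290 286] [ 0.5521 -0.0279] [ 0.5418 -0.0032]
scene [0.4577 0.0012 0.016 ]
scene [ 0.5092 -0.3005  0.016 ]
scene [ 0.725  -0.2709  0.016 ]
```

All four tags need flipping. The board sizes check out (223 and 316 mm against 228 and 316), yaw is about 9.3°, and the pin spacing is about 76 mm. I'll go above and behind the left tag first.

Emit:
arm_command:
  moves: [0, 0, 0, -4.65, 0, 0, 0, -4.65, -0.36, -1.9, 0, 0, -0.36, -1.9, 0, 0, -0.36, -1.9, 0, 0, 0, 0, 3, 0, 0, 0, 3, 0, 0, 0, 3, 0, 0, 0, 2, 0, 0, 0, 0, 0, 0, 0, 0, 0]
  fingers: 0

```text
time: 1.02
ee_pos: [0.5699, -0.0199, 0.112]
eef_rot: [0.647, 0.762, -0.001, -0.001]
ft_force: [0.4, 0.8, 0.7]
width: 0.0217
grip_force: 0.0
```

```bash
python3 - <<'E'
from bench import r
from h import *
np.set_printoptions(precision=4,suppress=True)
s=r.read_state();print(s['time'],s['ee_pos'],s['eef_rot'],s['width'],s['ft_force'])
im=r.camera("side")[:,:,::-1].copy();ci=r.camera_info("side")
C=np.array([.5295,-.142])
def mk(im,ci):
    for k in(1.5,.5,-.5,-1.5):
        p=C+k*.076*np.array([-.162,.987]);u=proj(ci,[*p,.030]);cv2.circle(im,(round(u[0]),round(u[1])),1,(0,0,255),-1)
    u=proj(ci,s['ee_pos']);cv2.circle(im,(round(u[0]),round(u[1])),1,(0,255,0),-1);print(u)
mk(im,ci);a=cv2.resize(im[130:330,190:390],(400,400),interpolation=cv2.INTER_CUBIC)
im=r.camera("scene")[:,:,::-1].copy();mk(im,r.camera_info("scene"))
b=cv2.resize(im[120:280,190:350],(400,400),interpolation=cv2.INTER_CUBIC)
cv2.imwrite("pics/c1.png",np.hstack([a,b]))
E
```

```text
1.0167 [ 0.5699 -0.0199  0.112 ] [ 0.6475  0.7621 -0.0007 -0.0008] 0.021684405504524405 [0.4267 0.8405 0.7385]
(np.float64(279.2478415092051), np.float64(251.37837678988708))
(np.float64(235.155422665883), np.float64(165.52619669069088))
```

View pics/c1.png

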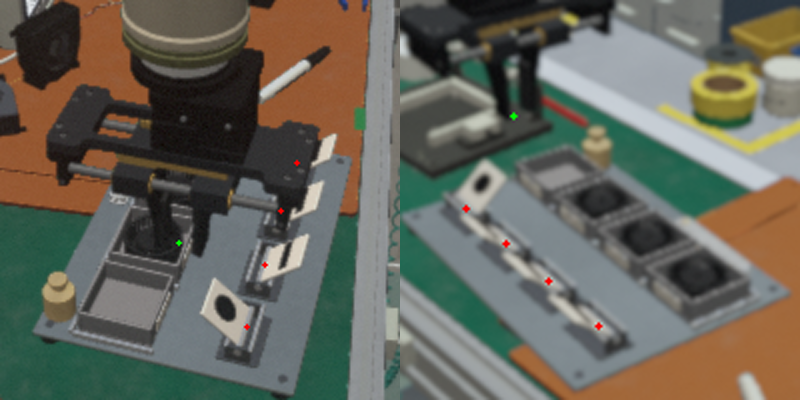

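Both views have the marked pins on the hinge brackets and the tip behind the left tag. The fingers are still closing, so I'll wait, then descend and pull the tag forward.

Emit:
arm_command:
  moves: [0, 0, 0, 0, 0, 0, 0, 0, 0, 0, 0, 0, 0, 0, 0, 0]

```text
time: 1.45
ee_pos: [0.5708, -0.0198, 0.1132]
eef_rot: [0.647, 0.762, 0.0, 0.0]
ft_force: [0.6, -0.2, -0.3]
width: 0.0006
grip_force: 0.0
```

Emit:
arm_command:
  moves: [0, 0, 2, 0, 0, 0, 2, 0, 0, 0, 1.9, 0, 0, 0, 0, 0, 0, -0.8, 0, 0, 0, -0.8, 0, 0, 0, -0.8, 0, 0, 0, -0.8, 0, 0, 0, -0.8, 0, 0, 0, -0.8, 0, 0, 0, -0.7, 0, 0, 0, 0, 0, 0]

```text
time: 2.45
ee_pos: [0.5148, -0.0292, 0.0537]
eef_rot: [0.648, 0.762, -0.0, -0.0]
ft_force: [0.6, 0.1, -0.3]
width: 0.0006
grip_force: 0.0
```

Emit:
arm_command:
  moves: [0, 0, 0, 0, 0, 1, -1.5, 0, 0, 1, -2, 0, 0, 0, -2, 0, 0, 0, -1, 0]

```text
time: 2.87
ee_pos: [0.5376, -0.0252, 0.1208]
eef_rot: [0.647, 0.762, 0.001, 0.001]
ft_force: [0.6, -0.1, 0.0]
width: 0.0004
grip_force: 0.0
```

```bash
python3 - <<'E'
from bench import r
from h import *
im=r.camera("side")[:,:,::-1];a=cv2.resize(im[130:330,190:390],(400,400),interpolation=cv2.INTER_CUBIC)
im=r.camera("scene")[:,:,::-1];b=cv2.resize(im[120:280,190:350],(400,400),interpolation=cv2.INTER_CUBIC)
cv2.imwrite("pics/c2.png",np.hstack([a,b]));print(r.read_state()['ee_pos'])
E
```

```text
[ 0.5372451  -0.02544728  0.12008133]
```

View pics/c2.png

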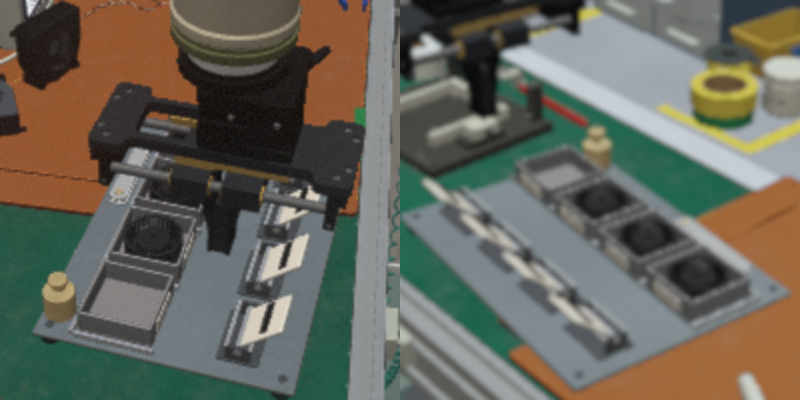

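The left tag now shows its bar, tipped towards the robot. Second tag: approach from its front, then push it back.

Emit:
arm_command:
  moves: [-2.5, -2.95, 0, 0, -2.5, -2.95, 0, 0, -2.6, -2.95, 0, 0, 0, 0, 0, 0, 0, 0, 2.3, 0, 0, 0, 2.3, 0, 0, 0, 2.2, 0, 0, 0, 0, 0, 0, 0, 0, 0]

```text
time: 3.72
ee_pos: [0.4595, -0.1146, 0.0493]
eef_rot: [0.647, 0.762, -0.001, -0.002]
ft_force: [0.3, -0.3, 1.3]
width: 0.0004
grip_force: 0.0
```

Emit:
arm_command:
  moves: [0, 0.8, 0, 0, 0, 0.8, 0, 0, 0, 0.8, 0, 0, 0, 0.8, 0, 0, 0, 0.8, 0, 0, 0, 0.8, 0, 0, 0, 0.6, 0, 0, 0, 0.6, 0, 0, 0, 0, 0, 0, 0, 0, 0, 0]

```text
time: 4.55
ee_pos: [0.5202, -0.1051, 0.0504]
eef_rot: [0.647, 0.762, -0.0, -0.0]
ft_force: [-0.3, -0.2, -0.1]
width: 0.0006
grip_force: 0.0
```

Emit:
arm_command:
  moves: [0, -2, 0, 0, 0, -2, 0, 0, 0, -2, 0, 0, 0, 0, 0, 0]

```text
time: 4.88
ee_pos: [0.4571, -0.1159, 0.05]
eef_rot: [0.648, 0.761, -0.001, -0.001]
ft_force: [-0.2, -0.5, -0.2]
width: 0.0007
grip_force: 0.0
```

```bash
python3 - <<'E'
from bench import r
from h import *
im=r.camera("side")[:,:,::-1];a=cv2.resize(im[130:330,190:390],(400,400),interpolation=cv2.INTER_CUBIC)
im=r.camera("scene")[:,:,::-1];b=cv2.resize(im[120:280,190:350],(400,400),interpolation=cv2.INTER_CUBIC)
cv2.imwrite("pics/c3.png",np.hstack([a,b]));print(r.read_state()['ee_pos'])
E
```

```text
[ 0.46062264 -0.11510131  0.05082898]
```

View pics/c3.png

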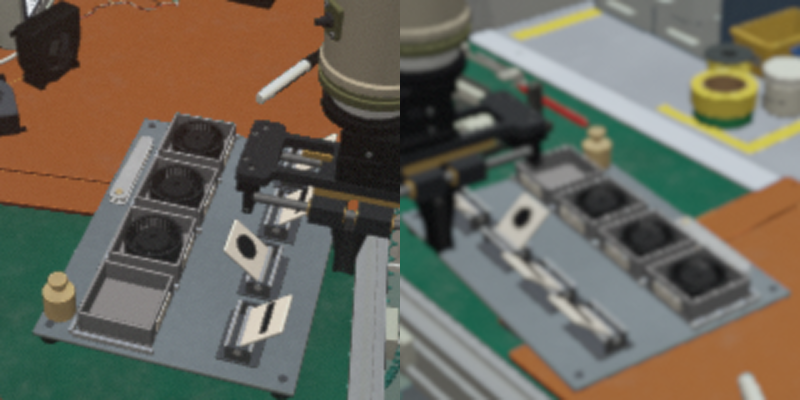

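The second tag now shows its disc. I'll repeat this for tags 3 and 4, stepping 76 mm along the row each time.

Emit:
arm_command:
  moves: [-2.5, 0, 0, 0, -2.6, 0, 0, 0, -2.5, 0, 0, 0, 0, 0, 0, 0, 0, 0, 0, 0]

```text
time: 5.4
ee_pos: [0.4738, -0.1909, 0.0505]
eef_rot: [0.648, 0.761, 0.0, 0.0]
ft_force: [0.8, 0.8, -0.4]
width: 0.0004
grip_force: 0.0
```

Emit:
arm_command:
  moves: [0, 0.8, 0, 0, 0, 0.8, 0, 0, 0, 0.8, 0, 0, 0, 0.8, 0, 0, 0, 0.8, 0, 0, 0, 0.8, 0, 0, 0, 0.6, 0, 0, 0, 0.6, 0, 0, 0, 0, 0, 0, 0, 0, 0, 0]

```text
time: 6.23
ee_pos: [0.5325, -0.18, 0.0504]
eef_rot: [0.647, 0.762, -0.0, -0.0]
ft_force: [-0.1, -0.7, -0.9]
width: 0.0007
grip_force: 0.0
```

Emit:
arm_command:
  moves: [0, -2, 0, 0, 0, -2, 0, 0, 0, -2, 0, 0, 0, 0, 0, 0, -2.5, 0, 0, 0, -2.6, 0, 0, 0, -2.5, 0, 0, 0, 0, 0, 0, 0, 0, 0, 0, 0]

```text
time: 6.98
ee_pos: [0.4853, -0.2661, 0.0505]
eef_rot: [0.648, 0.761, -0.0, 0.0]
ft_force: [1.0, 0.3, 0.4]
width: 0.0007
grip_force: 0.0
```

Emit:
arm_command:
  moves: [0, 0.8, 0, 0, 0, 0.8, 0, 0, 0, 0.8, 0, 0, 0, 0.8, 0, 0, 0, 0.8, 0, 0, 0, 0.8, 0, 0, 0, 0.6, 0, 0, 0, 0.6, 0, 0, 0, 0, 0, 0, 0, 0, 0, 0]

```text
time: 7.82
ee_pos: [0.5448, -0.255, 0.0504]
eef_rot: [0.647, 0.762, -0.0, -0.0]
ft_force: [-0.4, 0.2, -0.1]
width: 0.0006
grip_force: 0.0
```

Emit:
arm_command:
  moves: [0, -2, 0, 0, 0, -2, 0, 0, 0, -2, 0, 0, 0, 0, 0, 0, 0, 0, -3, 0, 0, 0, -3, 0, 0, 0, -3, 0, 0, 0, -3, 0, 0, 0, -3, 0, 0, 0, 0, 0, 0, 0, 0, 0]

```text
time: 8.73
ee_pos: [0.4864, -0.2653, 0.2024]
eef_rot: [0.648, 0.762, 0.001, 0.002]
ft_force: [-0.2, 0.9, -0.5]
width: 0.0008
grip_force: 0.0
```

```bash
python3 - <<'E'
from bench import r
from h import *
im=r.camera("side")[:,:,::-1];a=cv2.resize(im[130:330,190:390],(400,400),interpolation=cv2.INTER_CUBIC)
im=r.camera("scene")[:,:,::-1];b=cv2.resize(im[120:280,190:350],(400,400),interpolation=cv2.INTER_CUBIC)
cv2.imwrite("pics/c4.png",np.hstack([a,b]));print(r.read_state()['ee_pos'])
E
```

```text
[ 0.48514306 -0.26463589  0.19977469]
```

View pics/c4.png

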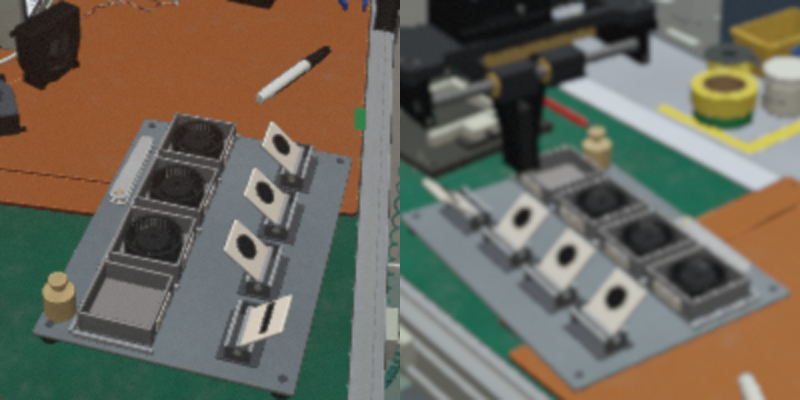

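Both views show the three tags at the full bins with the disc, leaning back. The tag at the empty bin shows its bar, nothing else has moved, and the arm is clear.

```bash
python3 -c "
from bench import r
print(r.close_job())"
```

```text
the job is handed in; nothing more can be done
None
```

All four tags were pushed over: the three bins with impellers now show the disc, and the empty bin shows the bar. Nothing else appeared to move, and the job was handed in at about 9 s.

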